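# Turn a reversible stop bar end for end in its guide

### The job

The line is changing over to boards that locate on the forked end of the fixture's stop bar. Draw the steel stop bar straight out of its guide block, lay it down flat on the plate so that you can take it by its other end, then turn it end for end and slide it back in, rib still on top, tongue first and fully home against the back of the guide, so that the forked end now sticks out. Leave the bottles standing where they are.

Things in the scene. Friction and masses are not known exactly. Their poses are not given: they have to be found in the camera images.
- stop_bar: Loose bright steel bar, 144 long (y), 34 wide, 26 high (mm), 0.3 kg, plus a rib 8 wide, 4 high along the middle of its top. Origin: centre of its underside, z up out of the ribbed face. Its sides are parallel, 34 mm apart, from y = -44 to +72 mm. At the start it lies in the guide the wrong way, fork inside, tongue sticking out, 0 to 12 mm from fully home.
- tongue_end (a point): Centre of the bar's tongue end face, at (0, -72, 13) mm in the bar's frame. The tongue is the -y end: one narrow nose 14 mm wide, 22 mm long (y = -72 to -50 mm), then 45 degree bevels out to the full width of 34 mm at y = -44 mm.
- fork_end (a point): Middle of the bar's forked end, between the prong tips, at (0, 72, 13) mm in the bar's frame. The fork is the +y end: two prongs, each 9 mm wide and 26 mm long, with a 16 mm gap between them (y = 46 to 72 mm).
- guide: Dark steel guide block with two screwed cover straps, fixed on the tooling plate: foot 92 mm wide, block 61 mm wide, 46 mm high with its screws, from y = -42 to +58 mm. Origin on its underside (plate top) in line with the slot; y along the slot, mouth at -y, z up. The mouth faces the robot's right (world -y) within 0.2 rad. The whole fixture stands in either of two line carriers.
- guide_mouth (a point): Middle of the slot's floor at its mouth, (0, -42, 8) mm in the guide's frame. The slot is 37 mm wide and 28.5 mm high above this floor (the bar has 1.5 mm play each side, 2.5 mm in height), roofed but for a 14 mm gap along the middle for the rib. The mouth is bevelled, about 6 mm at floor and sides, 3 mm at the roof.
- guide_back (a point): Middle of the slot's floor at its closed back wall, (0, 38, 8) mm in the guide's frame: the slot is 80 mm deep. Fully home, either end of the bar meets this wall, 64 mm of the bar sticks out and the bar's origin lies at y = -34 mm in the guide's frame.
- tooling_plate: Fixed black compopoint plate with a grid of brass inserts, 172 x 280 x 12 mm, under the guide; origin at the centre of its underside, top at world z = 36.5 mm. It is free for 165 mm or more in front of the mouth. It lies in a carrier: knobs 22 mm above its top stand just outside its long edges (the edges along y); flat latches, up to 6 mm high, overlap those edges by 13 mm.
- flux_bottle: Bystander: cream plastic bottle with a dark spout, 44 mm diameter, 111 mm high, loose, standing behind the work; origin at the centre of its foot.
- ipa_bottle: Bystander: white plastic bottle with a red spout, 50 mm diameter, 138 mm high, loose, standing behind the work; origin at the centre of its foot.

How it is judged (in metres and radians):
On the way, in this order (a step that is already met when the one before it is completed fails the run):
1. the stop bar has been drawn wholly out of the guide, past its mouth (y of fork_end in the frame of guide below -0.042 m), for 0.1 s.
2. the stop bar lies flat, let go and at rest, outside the guide (contact force between the fingers and stop_bar below 0.1 N and linear speed of stop_bar below 0.02 m/s and height (world z) of stop_bar below 0.055 m and angle between stop_bar's own z axis and vertical below 0.15 rad and horizontal distance between stop_bar and guide_mouth above 0.065 m), for 0.2 s.
At the end, for the whole second after the job is handed in: The stop bar sits in the guide's slot the other way round: tongue end inside within 4 mm of the back wall, forked end sticking out of the mouth, rib up, in line with the slot (within 0.08 rad), at rest and released; both bottles stand upright within 30 mm of where they were (y of tongue_end in the frame of guide above 0.034 m and y of fork_end in the frame of guide below -0.09 m and z of tongue_end in the frame of guide between 0.015 and 0.028 m and angle between the y axis of stop_bar and the y axis of guide, either way round below 0.08 rad and angle between stop_bar's own z axis and vertical below 0.08 rad and linear speed of stop_bar below 0.01 m/s and angle between each of flux_bottle, ipa_bottle's own z axis and vertical below 0.2 rad and distance of each of flux_bottle, ipa_bottle from where it was at the start of the episode below 0.03 m); the robot touches nothing.
It fails at once if a bottle is knocked over (angle between any of flux_bottle, ipa_bottle's own z axis and vertical above 0.5 rad).
It also fails if it takes over 56 s, if anything falls off the work surface, if the arm or the gripper's body presses on something with over 40 N, if the wrist force passes 120 N, or if a joint passes its speed limit or range.

### The arm

A 6-joint arm with a two-finger parallel gripper is mounted at the origin on a cart in front of the work surface, level with it; the furniture and walls round the work are solid. World frame = base frame: x ahead of the robot, y to its left, z up, the work surface at z = 0. Lengths are in mm, angles in rad, forces in N, time in s.
With the tool pointing down it reaches from about 400 to 925 mm from the base axis. Payload 12.5 kg.
Tool frame: the origin (TCP) lies midway between the tips of the shut fingers; the grasp point (between the pads) lies 19 mm behind it (env.pinch_z is the z of the grasp point in the tool frame, in mm); z points along the fingers, y is the line along which they close (so a half turn about z gives the same grasp; the last joint's range is limited). The gripper opens to 95 mm and grips with 3 to 60 N. Pads are 20 mm wide; open, the fingers measure 119 mm over their backs; the gripper's body (75 mm by 180 mm) begins 59 mm behind the grasp point.
Start: joints at [1.102, 0.491, 1.559, -0, 1.092, -0.106], TCP at [221.793, 584.341, 214.661] pointing down, gripper open.
Joint ranges: [-3.1, 3.1], [-0.84, 2.19], [0.05, 2.79], [-1.13, 4.28], [0.06, 2.93], [-2.69, 2.69]. Speed limits (rad/s): [2.22, 2.22, 2.79, 3.14, 3.14, 3.14].

### API

Orientations are given as [roll, pitch, yaw] about the fixed x, y, z axes, in that order (R = Rz(yaw) Ry(pitch) Rx(roll)).
In Python, from cell import env, eyes gives the robot as it stands.
- The arm moves only by the shell command python3 -m inch 'ROWS'. ROWS is JSON, a list of rows, each a list of 3 entries, a list of its own where there are three numbers: the shift along the tool's x, y, z in units of 60 mm (1.0 is 60 mm), then the turn about the tool's z in units of 5 degrees (1.0 is 5 degrees), then the closure, from -1 (fully open) to 1 (shut). In form: [[[tx, ty, tz], turn, claw], ...]. A call has exactly 10 rows; each row shifts and turns the commanded pose from where the row before left it, along the tool's axes as they then stand; what a row does not reach is not made up. A row lasts 1/8 s, in which the tool goes at most 62.5 mm and 10.7 degrees, less where a joint would pass 70% of its speed; a pose out of reach is approached as far as the arm can. A call is refused whole if a number of a shift passes 1 or a number of a turn 1, either way. A call with a gripper value outside its range is refused whole. The fingers move at their own pace and stop on an object; the grip force is fixed at half the most. Time passes only in rows, so rows that do not move let the fingers close, or fill a call up. It gives the time, the measured TCP pose, the force, the opening and the grip force at its end, in the units of the state.
- env.state(): the state, without advancing time (a new reading comes with each control period).
- eyes.read_camera(name): name is "side" or "top"; returns a dict with "pixels" (480x640x3 uint8, red, green, blue), "fx", "fy", "cx", "cy" (pixels), "extrinsics" (4x4, takes a point from world to camera coordinates). Camera axes: x right, y down, z forward; pixel columns grow to the right and rows downward; lengths in mm; the calibration is good to about 2 mm. A picture is of the moment at which its call begins. There is no depth.
- env.job_done(): hands the job in; it is judged then, once.
Trained networks look in a picture, given as the dict that the camera call returned (one of the last four; its "shot" number tells which), for a name from the list of things; names that differ only in an ending like _2 or _b are one class to them, and where a whole thing is asked for, a point or a joint stands for the part that bears it (a point fixed in the world has none). Each returns a list of dicts, best first, with "score" (0 to 1); they miss things now and then, are a little off and sometimes report something else, mostly with a low value. They report only what shows in the picture. A call takes as long as a camera call.
- eyes.boxes_of(name, picture): "centre" ([row, column] in pixels, amid what is visible of it).
- eyes.cut_out(name, picture): "mask" (480x640 bool, what is visible of it) and "centre" ([row, column] in pixels, amid what is visible of it).
- eyes.spot_point(name, picture): "centre" ([row, column] in pixels: a listed point, or the origin of a listed thing).
The state is a dict: "t": time; "joints": joint angles; "qvel": joint speeds; "tau": joint torques, N m; "eef_pos": TCP position; "tcp_rot": TCP orientation; "ft_force": force on the tool from outside, world axes, zero at the start; "moment": the same for the moment, N m; "opening": opening from 0.0 (shut) to 1.0 (fully open); "grip_force": force on a finger pad.
Only numpy, scipy, OpenCV 4.12 (cv2) and the standard library are available. Lean on these libraries where they do the work, as an engineer would, in place of code of your own. Each camera call takes 0.05 s, during which the arm holds its last target. There are 200 camera calls.

## Working session

There is one attempt and no reset: what is moved stays moved. The work goes in short steps, Python scripts to look and compute and a shell command to move; the robot and the scene stay as the last step left them, time stands still between calls to the robot, and variables do not carry over. Pictures are saved under pics/ and viewed, at most 10 in all, crops included, and the job is handed in when it is done.

```bash
ls; mkdir -p pics; cat > h.py <<'E'
import numpy as np, cv2
from cell import env, eyes
def ray(p,rc):
    E=np.array(p["extrinsics"]);R=E[:3,:3];t=E[:3,3]
    d=R.T@np.array([(rc[1]-p["cx"])/p["fx"],(rc[0]-p["cy"])/p["fy"],1]);return -R.T@t,d/np.linalg.norm(d)
def atz(p,rc,z):
    o,d=ray(p,rc);return o+d*(z-o[2])/d[2]
def tri(rs):
    A=0;b=0
    for o,d in rs:
        M=np.eye(3)-np.outer(d,d);A=A+M;b=b+M@o
    return np.linalg.solve(A,b)
def proj(p,X):
    E=np.array(p["extrinsics"]);c=E[:3,:3]@np.array(X)+E[:3,3]
    return [p["fy"]*c[1]/c[2]+p["cy"],p["fx"]*c[0]/c[2]+p["cx"]]
def save(p,n,crop=None):
    im=p["pixels"][:,:,::-1]
    if crop: r0,r1,c0,c1=crop; im=cv2.resize(im[r0:r1,c0:c1],None,fx=2,fy=2,interpolation=cv2.INTER_CUBIC)
    cv2.imwrite("pics/"+n+".png",im)
E
python3 - <<'E'
from h import *
np.set_printoptions(precision=1,suppress=True)
P={n:eyes.read_camera(n) for n in("top","side")}
for n in P: save(P[n],n+"0")
zs=dict(stop_bar=44.5,tongue_end=57.5,guide_mouth=44.5,guide_back=44.5,guide=36.5,tooling_plate=24.5,flux_bottle=0,ipa_bottle=0)
for k,z in zs.items():
    r=[]
    for n in P:
        L=eyes.spot_point(k,P[n])
        if L: print(k,n,np.array(L[0]["centre"]),round(L[0]["score"],2),atz(P[n],L[0]["centre"],z)); r.append(ray(P[n],L[0]["centre"]))
    if len(r)==2: print("   tri",tri(r))
s=env.state();print(s["t"],s["eef_pos"],s["tcp_rot"],s["opening"])
E
cd pics; python3 -c "
import cv2;cv2.imwrite('both.png',cv2.resize(cv2.vconcat([cv2.imread('top0.png'),cv2.imread('side0.png')]),None,fx=.6,fy=.6))"
```

```text
pics
stop_bar top [280.9 226.5] 0.98 [484.3 273.4  44.5]
stop_bar side [334.7 361.4] 0.79 [483.3 275.   44.5]
   tri [483.9 273.7  43.1]
tongue_end top [277.7 258.3] 0.96 [496.7 206.9  57.5]
tongue_end side [302.8 360.1] 0.69 [491.8 208.9  57.5]
   tri [494.3 207.3  56.4]
guide_mouth top [277.7 226.3] 0.96 [490.9 274.8  44.5]
guide_mouth side [338.9 358. ] 0.76 [488.7 285.5  44.5]
   tri [490.6 276.7  34.1]
guide_back top [273.5 183.5] 0.96 [489.5 365.1  44.5]
guide_back side [373.7 356.3] 0.58 [485.4 360.9  44.5]
   tri [487.1 364.1  49.5]
guide top [275.4 205.7] 0.64 [491.9 319.9  36.5]
guide side [358.8 356. ] 0.65 [488.6 323.9  36.5]
   tri [490.5 320.8  32.9]
tooling_plate top [284.5 236.1] 0.75 [481.6 255.4  24.5]
tooling_plate side [331.7 358.5] 0.72 [489.5 252.3  24.5]
   tri [485.4 254.7  26.5]
flux_bottle top [196.4 247.2] 0.84 [683.5 262.5   0. ]
flux_bottle side [315.5 261.2] 0.55 [685.6 217.9  -0. ]
   tri [672.8 255.8  44.6]
ipa_bottle top [279.3 224.1] 0.59 [493.  286.4   0. ]
ipa_bottle side [165.3 308.4] 0.82 [ 672.8 -325.1    0. ]
   tri [515.7 230.1 367.8]
0.9 [221.8 584.3 214.7] [ 3.1 -0.   2.8] 1.0020265759507068
```

View pics/top0.png

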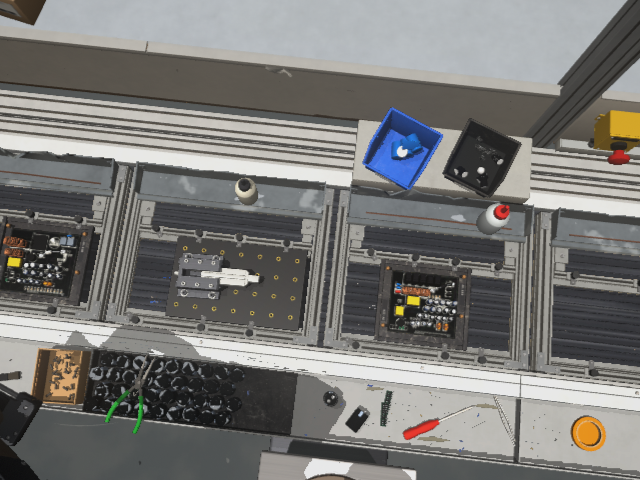

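View pics/side0.png

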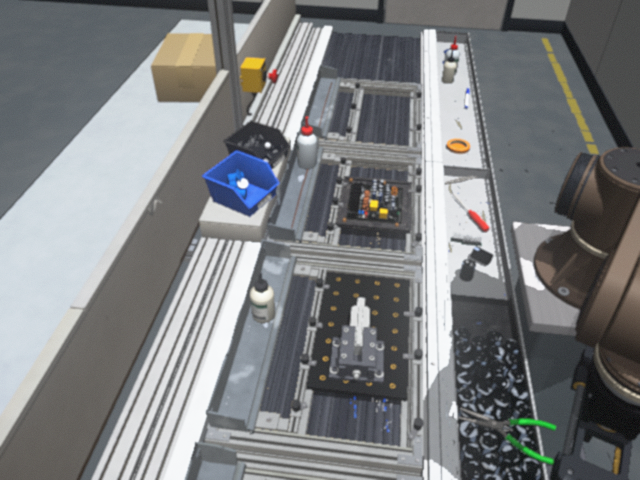

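The guide shows at about (275,203) in the top view, with the bar running right to its tongue at (278,262). The flux bottle is at (190,246). In the side view the bar points away from the guide at (350,358) to (302,360). I'll refine the yaw next.

```bash
python3 - <<'E'
from h import *
np.set_printoptions(precision=1,suppress=True)
p=eyes.read_camera("top")
def rect(m,z):
    c=max(cv2.findContours(m.astype(np.uint8),0,1)[0],key=cv2.contourArea)[:,0]
    w=np.array([atz(p,(b,a),z)[:2] for a,b in c],np.float32)
    r=cv2.minAreaRect(w);return w,r
for k,z in(("tooling_plate",36.5),("stop_bar",70.5),("guide",80)):
    L=eyes.cut_out(k,p)
    if L:
        w,r=rect(L[0]["mask"],z);print(k,L[0]["score"],r,cv2.boxPoints(r).tolist())
        if k=="stop_bar":
            # mid-line of the protruding bar
            rr,cc=np.nonzero(L[0]["mask"]);pts=[]
            for c in range(cc.min(),cc.max()+1):
                q=rr[cc==c]; pts.append((c,q.min(),q.max()))
            print(pts[::4]); 
print(proj(p,(490,320,82)))
save(p,"c1",(225,335,160,320))
im=cv2.imread("pics/c1.png");cv2.imwrite("pics/c1.png",cv2.resize(im,None,fx=2.4,fy=2.4,interpolation=cv2.INTER_CUBIC))
E
```

```text
tooling_plate 0.95 ((484.9797058105469, 252.21170043945312), (281.8138427734375, 172.5062713623047), 89.9364242553711) [[398.5702819824219, 111.40057373046875], [571.076416015625, 111.20916748046875], [571.38916015625, 393.0228271484375], [398.88299560546875, 393.2142333984375]]
stop_bar 0.94 ((489.6382751464844, 264.3643798828125), (37.21040725708008, 117.33391571044922), 6.54152774810791) [[464.4706726074219, 320.5298156738281], [477.8377380371094, 203.95980834960938], [514.805908203125, 208.19894409179688], [501.4388122558594, 324.7689514160156]]
[(201, np.int64(271), np.int64(275)), (205, np.int64(271), np.int64(277)), (209, np.int64(271), np.int64(278)), (213, np.int64(271), np.int64(277)), (217, np.int64(272), np.int64(278)), (221, np.int64(269), np.int64(284)), (225, np.int64(268), np.int64(285)), (229, np.int64(268), np.int64(285)), (233, np.int64(268), np.int64(286)), (237, np.int64(268), np.int64(286)), (241, np.int64(268), np.int64(286)), (245, np.int64(269), np.int64(286)), (249, np.int64(273), np.int64(283)), (253, np.int64(275), np.int64(283)), (257, np.int64(276), np.int64(283))]
guide 0.81 ((483.77349853515625, 326.79571533203125), (87.97227478027344, 94.46705627441406), 3.6688718795776367) [[436.8550109863281, 371.1177673339844], [442.8999938964844, 276.8443298339844], [530.6920166015625, 282.4736633300781], [524.64697265625, 376.7471008300781]]
[np.float64(272.8365665343263), np.float64(201.52772131361422)]
```

View pics/c1.png

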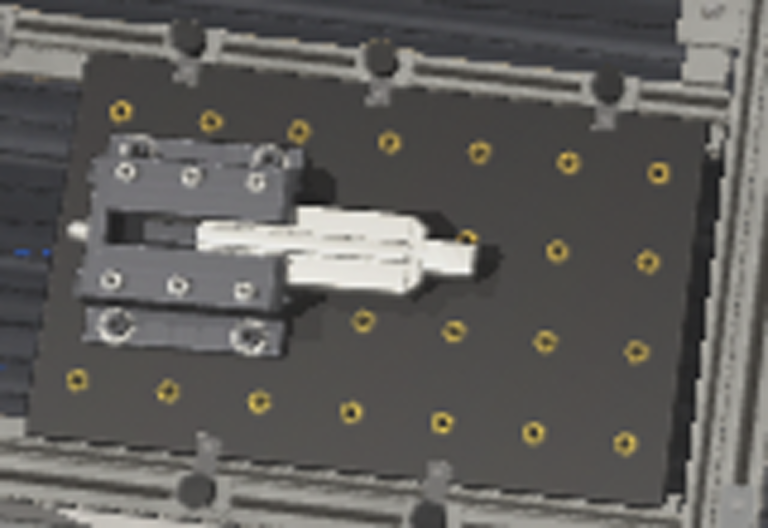

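The crop shows the guide turned slightly relative to the plate. The strap screws run (126,171)→(256,181) and (111,279)→(244,290), and the nose tip is at (473,260).

```bash
python3 - <<'E'
from h import *
np.set_printoptions(precision=1,suppress=True)
p=eyes.read_camera("top")
def W(c,r,z): return atz(p,(225+(r+.5)/4.8-.5,160+(c+.5)/4.8-.5),z)[:2]
def seg(n,a,b,z):
    A,B=W(*a,z),W(*b,z);d=A-B;print(n,A,B,"yaw",round(float(np.arctan2(-d[0],d[1])),3))
seg("screwU",(126,171),(256,181),82);seg("screwL",(111,279),(244,290),82)
seg("barU",(298,207),(412,218),70.5);seg("barL",(287,281),(405,292),70.5)
seg("slotgap/roof",(106,210),(290,222),78);seg("slotgapL",(106,243),(280,262),78)
seg("bolts",(115,324),(250,337),50);seg("plateU",(90,55),(705,122),36.5)
seg("rib",(200,235),(425,250),74.5)
print("nose tip",W(475,260,70.5),W(474,246,70.5),W(474,274,70.5),"bevel end",W(424,222,70.5),W(412,292,70.5), "mouth edge",W(300,160,82),W(280,300,82))
# red/gold of screws centroids, sub-pixel
g=cv2.cvtColor(p["pixels"],cv2.COLOR_RGB2GRAY).astype(float)
pts=[]
for c,r in((126,171),(191,176),(256,181),(111,279),(178,285),(244,290)):
    x=int(round(160+c/4.8-.4));y=int(round(225+r/4.8-.4));w=g[y-2:y+3,x-2:x+3];w=np.clip(w-np.median(w),0,None)
    Y,X=np.mgrid[y-2:y+3,x-2:x+3];pts.append(atz(p,((w*Y).sum()/w.sum(),(w*X).sum()/w.sum()),82)[:2])
pts=np.array(pts);print(pts)
d=(pts[0]-pts[2]+pts[3]-pts[5]);e=(pts[:3]-pts[3:]).sum(0);print("yaw",np.arctan2(-d[0],d[1]),np.arctan2(e[1],e[0]),"mean",pts.mean(0))
E
```

```text
screwU [512.1 355.8] [514.1 300.3] yaw 0.036
screwL [465.7 354.6] [467.4 298.3] yaw 0.031
barU [506.8 282.9] [507.6 233.8] yaw 0.017
barL [474.7 282.9] [475.7 232.4] yaw 0.021
slotgap/roof [495.1 362.5] [498.9 284. ] yaw 0.048
slotgapL [481.1 360.2] [481.4 285.7] yaw 0.005
bolts [450.3 357.4] [451.4 298.7] yaw 0.018
plateU [569.2 390.9] [570.2 115.6] yaw 0.004
rib [489.5 321.9] [494.  225.9] yaw 0.047
nose tip [492.7 204.6] [498.7 205.9] [486.7 204.3] bevel end [506.5 228.5] [476.1 229.4] mouth edge [525.2 283. ] [464.9 282.6]
[[512.1 356.2]
 [512.9 328.8]
 [513.7 300.3]
 [465.1 354.3]
 [465.8 327. ]
 [466.8 299.2]]
yaw 0.02990303085626766 0.033422373974987665 mean [489.4 327.6]
```

```bash
cat > plan.py <<'E'
# plan.py x y z yaw_deg nrows : rows (tool-axis shifts/60, turns/5) to go from the present pose
import sys; from h import *
x,y,z,yd,n=map(float,sys.argv[1:6]);n=int(n)
s=env.state();p=np.array(s["eef_pos"]);r=s["tcp_rot"];yw=r[2]
th=np.degrees(yw)-yd            # turn about tool z = minus yaw change
if len(sys.argv)<7: th=(th+180)%360-180
print("t",round(s["t"],2),"pose",np.round(p,1),"rpy",np.round(r,4),"yawdeg",round(np.degrees(yw),2),"q1,q6",np.round([s["joints"][0],s["joints"][5]],3),"F",np.round(s["ft_force"],1),"op",round(s["opening"]*95,1),"turn deg",round(th,2))
d=(np.array([x,y,z])-p)/n
for i in range(n):
    a=yw-np.radians(th)*i/n
    print([[round(float(v),3) for v in (np.array([np.cos(a),np.sin(a),0])@d/60,np.array([np.sin(a),-np.cos(a),0])@d/60,-d[2]/60)],round(th/n/5,3)])
E
python3 plan.py 491.5 255 150 91.7 20
```

```text
t 1.15 pose [221.8 584.3 214.7] rpy [ 3.1415 -0.      2.7788] yawdeg 159.21 q1,q6 [ 1.102 -0.106] F [-0.1 -0.1  0.4] op 95.2 turn deg 67.51
[[-0.308, -0.177, 0.054], np.float64(0.675)]
[[-0.317, -0.158, 0.054], np.float64(0.675)]
[[-0.326, -0.139, 0.054], np.float64(0.675)]
[[-0.334, -0.12, 0.054], np.float64(0.675)]
[[-0.34, -0.1, 0.054], np.float64(0.675)]
[[-0.346, -0.08, 0.054], np.float64(0.675)]
[[-0.35, -0.059, 0.054], np.float64(0.675)]
[[-0.353, -0.039, 0.054], np.float64(0.675)]
[[-0.354, -0.018, 0.054], np.float64(0.675)]
[[-0.355, 0.003, 0.054], np.float64(0.675)]
[[-0.354, 0.024, 0.054], np.float64(0.675)]
[[-0.352, 0.045, 0.054], np.float64(0.675)]
[[-0.349, 0.065, 0.054], np.float64(0.675)]
[[-0.344, 0.086, 0.054], np.float64(0.675)]
[[-0.339, 0.106, 0.054], np.float64(0.675)]
[[-0.332, 0.126, 0.054], np.float64(0.675)]
[[-0.324, 0.145, 0.054], np.float64(0.675)]
[[-0.315, 0.164, 0.054], np.float64(0.675)]
[[-0.305, 0.182, 0.054], np.float64(0.675)]
[[-0.293, 0.2, 0.054], np.float64(0.675)]
```

```bash
python3 -m inch '[[[-0.31,-0.18,0.05],0.7,-1],[[-0.32,-0.16,0.05],0.7,-1],[[-0.33,-0.14,0.05],0.7,-1],[[-0.33,-0.12,0.05],0.7,-1],[[-0.34,-0.1,0.05],0.7,-1],[[-0.35,-0.08,0.05],0.7,-1],[[-0.35,-0.06,0.05],0.7,-1],[[-0.35,-0.04,0.05],0.7,-1],[[-0.35,-0.02,0.05],0.7,-1],[[-0.35,0,0.05],0.7,-1]]' && python3 -m inch '[[[-0.35,0.02,0.05],0.7,-1],[[-0.35,0.04,0.05],0.7,-1],[[-0.35,0.06,0.05],0.7,-1],[[-0.34,0.09,0.05],0.7,-1],[[-0.34,0.11,0.05],0.7,-1],[[-0.33,0.13,0.05],0.7,-1],[[-0.32,0.15,0.05],0.7,-1],[[-0.31,0.17,0.05],0.6,-1],[[-0.3,0.19,0.05],0.3,-1],[[-0.29,0.2,0.05],0,-1]]'; python3 plan.py 491.5 255 43 91.7 6
```

```text
t: 2.4
eef_pos: [355.5, 416.9, 184.4]
tcp_rot: [3.141, -0.0, 2.164]
ft_force: [-0.2, 0.5, 0.5]
opening: 0.997
grip_force: 0.0
t: 3.65
eef_pos: [486.5, 250.2, 154.5]
tcp_rot: [3.142, -0.0, 1.66]
ft_force: [-0.1, 0.8, -0.0]
opening: 1.002
grip_force: 0.0
t 3.65 pose [486.5 250.2 154.5] rpy [ 3.1415e+00 -1.0000e-04  1.6605e+00] yawdeg 95.14 q1,q6 [0.354 0.264] F [-0.1  0.8 -0. ] op 95.2 turn deg 3.44
[[0.012, 0.015, 0.31], np.float64(0.115)]
[[0.012, 0.015, 0.31], np.float64(0.115)]
[[0.012, 0.015, 0.31], np.float64(0.115)]
[[0.012, 0.015, 0.31], np.float64(0.115)]
[[0.013, 0.014, 0.31], np.float64(0.115)]
[[0.013, 0.014, 0.31], np.float64(0.115)]
```

```bash
python3 -m inch '[[[0.02,0.02,0.3],0.2,-1],[[0.02,0.02,0.3],0.2,-1],[[0.01,0.01,0.3],0.2,-1],[[0.01,0.01,0.3],0.1,-1],[[0.01,0.01,0.3],0,-1],[[0,0.01,0.2],0,-1],[[0,0,0.1],0,-1],[[0,0,0],0,-1],[[0,0,0],0,-1],[[0,0,0],0,-1]]'; python3 plan.py 491.5 255 43 91.7 1; python3 - <<'E'
from h import *
p=eyes.read_camera("top");q=eyes.read_camera("side")
a=p["pixels"][225:335,160:320];b=q["pixels"][245:410,280:440]
f=lambda i,k:cv2.resize(i[:,:,::-1],None,fx=k,fy=k,interpolation=cv2.INTER_CUBIC)
A=f(a,2.4);B=f(b,2.4);A=cv2.copyMakeBorder(A,0,B.shape[0]-A.shape[0],0,0,0);cv2.imwrite("pics/d.png",cv2.hconcat([A,B]))
E
```

```text
t: 4.9
eef_pos: [490.6, 256.0, 47.1]
tcp_rot: [3.141, -0.0, 1.601]
ft_force: [-0.1, 1.0, 0.2]
opening: 1.002
grip_force: 0.0
t 4.9 pose [490.6 256.   47.1] rpy [ 3.1408e+00 -3.0000e-04  1.6008e+00] yawdeg 91.72 q1,q6 [0.362 0.331] F [-0.1  1.   0.2] op 95.2 turn deg 0.02
[[-0.017, 0.015, 0.069], np.float64(0.004)]
```

View pics/d.png

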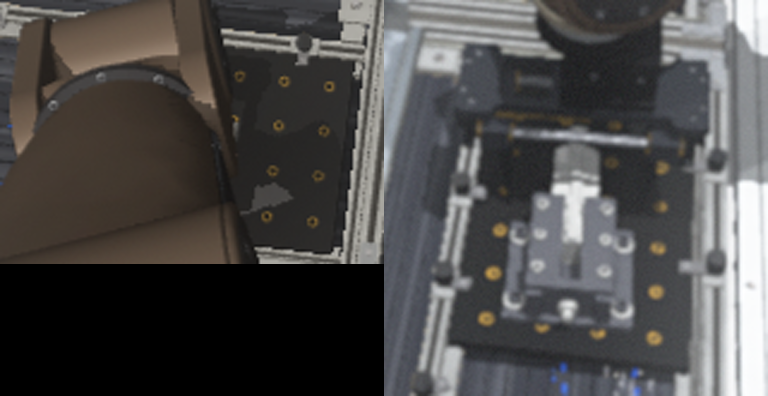

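The side crop shows the open fingers on either side of the bar at (575,170). The arm hides the top view. I'll lower 4 mm and close.

```bash
python3 -m inch '[[[0,0,0.06],0,-1],[[0,0.01,0],0,-0.4],[[0,0,0],0,0],[[0,0,0],0,0.2],[[0,0,0],0,0.4],[[0,0,0],0,1],[[0,0,0],0,1],[[0,0,0],0,1],[[0,0,0],0,1],[[0,0,0],0,1]]'; python3 plan.py 494 169 43 91.7 8
```

```text
t: 6.25
eef_pos: [490.9, 255.9, 43.1]
tcp_rot: [-3.142, -0.0, 1.601]
ft_force: [-0.3, -0.9, 0.9]
opening: 0.354
grip_force: 30.0
t 6.25 pose [490.9 255.9  43.1] rpy [-3.1415 -0.      1.6007] yawdeg 91.71 q1,q6 [0.361 0.331] F [-0.3 -0.9  0.9] op 33.6 turn deg 0.01
[[-0.181, 0.001, 0.0], np.float64(0.0)]
[[-0.181, 0.001, 0.0], np.float64(0.0)]
[[-0.181, 0.001, 0.0], np.float64(0.0)]
[[-0.181, 0.001, 0.0], np.float64(0.0)]
[[-0.181, 0.001, 0.0], np.float64(0.0)]
[[-0.181, 0.001, 0.0], np.float64(0.0)]
[[-0.181, 0.001, 0.0], np.float64(0.0)]
[[-0.181, 0.001, 0.0], np.float64(0.0)]
```

Gripped at 34 mm. Drawing out ~92 mm.

```bash
python3 -m inch '[[[-0.05,0,0],0,1],[[-0.1,0,0],0,1],[[-0.2,0,0],0,1],[[-0.2,0,0],0,1],[[-0.2,0,0],0,1],[[-0.2,0,0],0,1],[[-0.2,0,0],0,1],[[-0.2,0,0],0,1],[[-0.15,0,0],0,1],[[-0.03,0,0],0,1]]'; python3 - <<'E'
from h import *
np.set_printoptions(precision=1,suppress=True)
s=env.state();print(s["t"],s["eef_pos"],s["ft_force"],s["opening"])
P={n:eyes.read_camera(n) for n in("top","side")}
for k,z in(("fork_end",57.5),("tongue_end",57.5),("stop_bar",44.5),("guide_mouth",44.5)):
    for n in P:
        L=eyes.spot_point(k,P[n])
        if L: print(k,n,round(L[0]["score"],2),atz(P[n],L[0]["centre"],z))
save(P["side"],"e",(245,410,280,440))
E
```

```text
t: 7.5
eef_pos: [493.8, 163.6, 43.1]
tcp_rot: [3.142, -0.0, 1.6]
ft_force: [0.4, 0.7, -3.1]
opening: 0.351
grip_force: 30.0
7.5 [493.8 163.6  43.1] [ 0.4  0.7 -3.1] 0.35145060543343143
fork_end side 0.62 [490.1 259.5  57.5]
tongue_end side 0.83 [496.8 112.5  57.5]
stop_bar top 0.71 [ 661.5 -260.4   44.5]
stop_bar side 0.97 [489.7 186.7  44.5]
guide_mouth top 0.86 [481.4 271.3  44.5]
guide_mouth side 0.7 [493.9 278.5  44.5]
```

View pics/e.png

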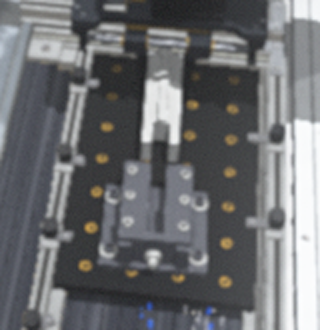

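Fork tip is at y≈259, clear of the mouth at y≈278, and the bar is held at bar y≈−22. Next I'll lift and turn.

```bash
python3 -m inch '[[[0,0,-0.3],0,1],[[0,0,-0.3],0,1],[[0,0,-0.3],0,1],[[0,0,-0.2],-0.5,1],[[0,0,0],-1,1],[[0,0,0],-1,1],[[0,0,0],-1,1],[[0,0,0],-1,1],[[0,0,0],-1,1],[[0,0,0],-1,1]]'; python3 -m inch '[[[0,0,0],-1,1],[[0,0,0],-1,1],[[0,0,0],-1,1],[[0,0,0],-1,1],[[0,0,0],-1,1],[[0,0,0],-1,1],[[0,0,0],-1,1],[[0,0,0],-1,1],[[0,0,0],-1,1],[[0,0,0],-1,1]]';  python3 -m inch '[[[0,0,0],-1,1],[[0,0,0],-1,1],[[0,0,0],-1,1],[[0,0,0],-1,1],[[0,0,0],-1,1],[[0,0,0],-1,1],[[0,0,0],-1,1],[[0,0,0],-1,1],[[0,0,0],-1,1],[[0,0,0],-1,1]]'; python3 plan.py 495 212 60 241.7 8
```

```text
t: 9.25
eef_pos: [493.7, 164.2, 109.0]
tcp_rot: [3.142, -0.0, 2.171]
ft_force: [1.1, 0.7, -2.7]
opening: 0.358
grip_force: 30.0
t: 10.5
eef_pos: [493.7, 164.2, 109.0]
tcp_rot: [3.141, 0.0, 3.044]
ft_force: [0.4, 0.7, -3.7]
opening: 0.357
grip_force: 30.0
t: 11.75
eef_pos: [493.7, 164.2, 109.0]
tcp_rot: [3.142, 0.0, -2.367]
ft_force: [-0.6, 0.3, -3.0]
opening: 0.357
grip_force: 30.0
t 11.75 pose [493.7 164.2 109. ] rpy [ 3.1415e+00  1.0000e-04 -2.3670e+00] yawdeg -135.62 q1,q6 [ 0.194 -2.151] F [-0.6  0.3 -3. ] op 33.9 turn deg -17.32
[[-0.072, 0.069, 0.102], np.float64(-0.433)]
[[-0.074, 0.066, 0.102], np.float64(-0.433)]
[[-0.077, 0.064, 0.102], np.float64(-0.433)]
[[-0.079, 0.061, 0.102], np.float64(-0.433)]
[[-0.081, 0.058, 0.102], np.float64(-0.433)]
[[-0.083, 0.055, 0.102], np.float64(-0.433)]
[[-0.085, 0.051, 0.102], np.float64(-0.433)]
[[-0.087, 0.048, 0.102], np.float64(-0.433)]
```

```bash
python3 -m inch '[[[-0.07,0.07,0.1],-0.4,1],[[-0.07,0.07,0.1],-0.4,1],[[-0.08,0.06,0.1],-0.4,1],[[-0.08,0.06,0.1],-0.4,1],[[-0.08,0.06,0.1],-0.4,1],[[-0.08,0.06,0.1],-0.4,1],[[-0.08,0.05,0.1],-0.4,1],[[-0.09,0.05,0.1],-0.4,1],[[0,0,0.1],0,1],[[0,0,0],0,1]]'; python3 plan.py 495 212 39 241.7 1; python3 - <<'E'
from h import *
np.set_printoptions(precision=1,suppress=True)
P={n:eyes.read_camera(n) for n in("side",)}
for k,z in(("fork_end",70),("tongue_end",70),("stop_bar",57)):
    for n in P:
        L=eyes.spot_point(k,P[n])
        if L: print(k,n,round(L[0]["score"],2),atz(P[n],L[0]["centre"],z))
save(P["side"],"f",(225,410,260,460))
E
```

```text
t: 13.0
eef_pos: [494.7, 211.7, 54.5]
tcp_rot: [3.141, -0.001, -2.091]
ft_force: [0.2, 0.3, -2.4]
opening: 0.36
grip_force: 30.0
t 13.0 pose [494.7 211.7  54.5] rpy [ 3.1410e+00 -6.0000e-04 -2.0909e+00] yawdeg -119.8 q1,q6 [ 0.282 -2.34 ] F [ 0.2  0.3 -2.4] op 34.2 turn deg -1.5
[[-0.006, -0.001, 0.259], np.float64(-0.3)]
tongue_end side 0.65 [520.7 255.9  70. ]
stop_bar side 0.96 [482.6 199.9  57. ]
```

View pics/f.png

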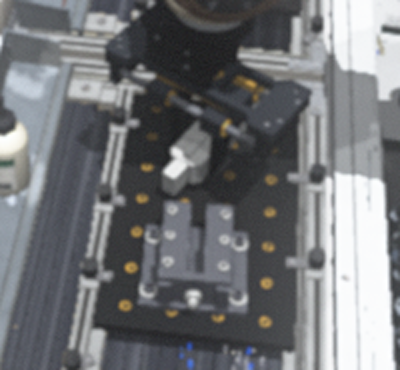

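The tongue at (175,180) points towards the guide and the bar lies at a slant over the free plate. I'll lower and release, then raise.

```bash
python3 -m inch '[[[0,0,0.08],0,1],[[0,0,0.08],0,1],[[0,0,0.06],0,1],[[0,0,0.03],0,1],[[0,0,0],0,1],[[0,0,0],0,0],[[0,0,0],0,-0.3],[[0,0,0],0,-0.3],[[0,0,0],0,-0.3],[[0,0,0],0,-0.3]]'; python3 -m inch '[[[0,0,-0.1],0,-0.3],[[0,0,-0.3],0,-0.3],[[0,0,-0.4],0,-0.6],[[0,0,-0.4],0.5,-1],[[0,0,-0.2],1,-1],[[0,0,0],1,-1],[[0,0,0],1,-1],[[0,0,0],1,-1],[[0,0,0],1,-1],[[0,0,0],1,-1]]'; python3 - <<'E'
from h import *
np.set_printoptions(precision=1,suppress=True)
s=env.state();print(s["t"],s["eef_pos"],s["tcp_rot"],s["ft_force"],s["opening"])
P={n:eyes.read_camera(n) for n in("side","top")}
for k,z in(("fork_end",49.5),("tongue_end",49.5),("stop_bar",36.5)):
    for n in P:
        L=eyes.spot_point(k,P[n])
        if L: print(k,n,round(L[0]["score"],2),atz(P[n],L[0]["centre"],z))
E
```

```text
t: 14.45
eef_pos: [495.0, 211.8, 40.1]
tcp_rot: [-3.142, 0.0, -2.091]
ft_force: [0.7, 0.3, -0.5]
opening: 0.648
grip_force: 0.0
t: 15.7
eef_pos: [495.0, 211.8, 124.5]
tcp_rot: [-3.142, 0.0, -2.661]
ft_force: [-0.9, 0.5, -0.1]
opening: 1.0
grip_force: 0.0
15.7 [495.  211.8 124.5] [-3.1  0.  -2.7] [-0.9  0.5 -0.1] 0.9997709495066599
fork_end side 0.61 [446.6 135.4  49.5]
fork_end top 0.66 [444.9 134.4  49.5]
tongue_end side 0.59 [513.7 256.7  49.5]
stop_bar side 0.7 [485.1 191.9  36.5]
```

```bash
python3 -m inch '[[[0,0,0],1,-1],[[0,0,0],1,-1],[[0,0,0],1,-1],[[0,0,0],1,-1],[[0,0,0],1,-1],[[0,0,0],1,-1],[[0,0,0],1,-1],[[0,0,0],1,-1],[[0,0,0],1,-1],[[0,0,0],1,-1]]';  python3 -m inch '[[[0,0,0],1,-1],[[0,0,0],1,-1],[[0,0,0],1,-1],[[0,0,0],1,-1],[[0,0,0],1,-1],[[0,0,0],1,-1],[[0,0,0],1,-1],[[0,0,0],1,-1],[[0,0,0],1,-1],[[0,0,0],1,-1]]'; python3 plan.py 469 166.7 80 60.2 9;python3 - <<'E'
from h import *
np.set_printoptions(precision=1,suppress=True)
P={n:eyes.read_camera(n) for n in("side","top")}
for k,z in(("fork_end",49.5),("tongue_end",49.5),("stop_bar",36.5)):
    for n in P:
        L=eyes.spot_point(k,P[n])
        if L: print(k,n,round(L[0]["score"],2),atz(P[n],L[0]["centre"],z))
save(P["side"],"g",(225,410,260,460))
E
```

```text
t: 17.35
eef_pos: [494.9, 211.8, 124.0]
tcp_rot: [3.142, -0.0, 2.75]
ft_force: [0.6, 0.7, 0.7]
opening: 1.003
grip_force: 0.0
t: 18.6
eef_pos: [495.0, 211.8, 124.1]
tcp_rot: [3.142, -0.0, 1.878]
ft_force: [0.0, -0.4, 0.7]
opening: 1.003
grip_force: 0.0
t 18.6 pose [495.  211.8 124.1] rpy [ 3.1416e+00 -1.0000e-04  1.8778e+00] yawdeg 107.59 q1,q6 [ 0.282 -0.025] F [ 0.  -0.4  0.7] op 95.3 turn deg 47.39
[[-0.065, -0.071, 0.082], np.float64(1.053)]
[[-0.071, -0.065, 0.082], np.float64(1.053)]
[[-0.077, -0.058, 0.082], np.float64(1.053)]
[[-0.082, -0.051, 0.082], np.float64(1.053)]
[[-0.086, -0.043, 0.082], np.float64(1.053)]
[[-0.09, -0.035, 0.082], np.float64(1.053)]
[[-0.093, -0.026, 0.082], np.float64(1.053)]
[[-0.095, -0.018, 0.082], np.float64(1.053)]
[[-0.096, -0.009, 0.082], np.float64(1.053)]
fork_end side 0.6 [446.1 127.9  49.5]
fork_end top 0.45 [446.1 134.5  49.5]
stop_bar side 0.98 [480.8 193.7  36.5]
```

View pics/g.png

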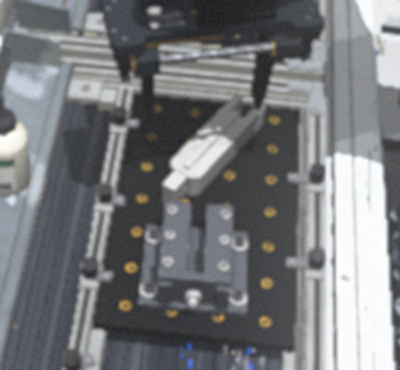

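The bar lies flat with its rib up, tongue at (175,182) and fork at (250,105). I'll go to the fork end.

```bash
python3 -m inch '[[[-0.07,-0.07,0.08],1,-1],[[-0.07,-0.07,0.08],1,-1],[[-0.08,-0.06,0.08],1,-1],[[-0.08,-0.05,0.08],1,-1],[[-0.09,-0.04,0.08],1,-1],[[-0.09,-0.03,0.08],1,-1],[[-0.09,-0.03,0.08],1,-1],[[-0.1,-0.02,0.08],1,-1],[[-0.1,-0.01,0.08],1,-1],[[0,0,0],0.2,-1]]'; python3 plan.py 469 166.7 38.5 60.2 4
```

```text
t: 20.25
eef_pos: [469.4, 165.1, 80.7]
tcp_rot: [-3.141, 0.0, 1.077]
ft_force: [0.9, -0.5, 1.3]
opening: 0.998
grip_force: 0.0
t 20.25 pose [469.4 165.1  80.7] rpy [-3.1411e+00  4.0000e-04  1.0770e+00] yawdeg 61.71 q1,q6 [0.205 0.699] F [ 0.9 -0.5  1.3] op 94.8 turn deg 1.51
[[0.005, -0.005, 0.176], np.float64(0.075)]
[[0.005, -0.005, 0.176], np.float64(0.075)]
[[0.005, -0.005, 0.176], np.float64(0.075)]
[[0.005, -0.005, 0.176], np.float64(0.075)]
```

```bash
python3 -m inch '[[[0.01,0,0.2],0,-1],[[0.01,0,0.2],0,-1],[[0,0,0.2],0.1,-1],[[0,0,0.07],0,-1],[[0,0,0.03],0,-1],[[0,0,0],0,0],[[0,0,0],0,0.3],[[0,0,0],0,1],[[0,0,0],0,1],[[0,0,0],0,1]]'; python3 plan.py 494.5 170 47.7 91.7 7
```

```text
t: 21.5
eef_pos: [470.2, 166.4, 38.9]
tcp_rot: [3.142, -0.0, 1.068]
ft_force: [0.3, -0.3, -0.1]
opening: 0.53
grip_force: 0.0
t 21.5 pose [470.2 166.4  38.9] rpy [ 3.1415e+00 -2.0000e-04  1.0683e+00] yawdeg 61.21 q1,q6 [0.208 0.71 ] F [ 0.3 -0.3 -0.1] op 50.3 turn deg -30.49
[[0.035, 0.046, -0.021], np.float64(-0.871)]
[[0.032, 0.049, -0.021], np.float64(-0.871)]
[[0.028, 0.051, -0.021], np.float64(-0.871)]
[[0.024, 0.053, -0.021], np.float64(-0.871)]
[[0.02, 0.055, -0.021], np.float64(-0.871)]
[[0.016, 0.056, -0.021], np.float64(-0.871)]
[[0.011, 0.057, -0.021], np.float64(-0.871)]
```

```bash
python3 -m inch '[[[0,0,0],0,1],[[0,0,0],0,1],[[0,0,0],0,1],[[0,0,0],0,1],[[0,0,-0.06],0,1],[[0,0,-0.1],0,1],[[0,0,0],-0.5,1],[[0,0,0],-1,1],[[0,0,0],-1,1],[[0,0,0],-1,1]]'; python3 plan.py 494.2 160 48.4 91.7 7
```

```text
t: 22.75
eef_pos: [470.2, 166.4, 48.8]
tcp_rot: [3.141, -0.0, 1.377]
ft_force: [0.0, -0.7, -2.8]
opening: 0.359
grip_force: 30.0
t 22.75 pose [470.2 166.4  48.8] rpy [ 3.1414e+00 -1.0000e-04  1.3768e+00] yawdeg 78.88 q1,q6 [0.208 0.402] F [ 0.  -0.7 -2.8] op 34.1 turn deg -12.82
[[-0.004, 0.059, 0.001], np.float64(-0.366)]
[[-0.006, 0.059, 0.001], np.float64(-0.366)]
[[-0.008, 0.059, 0.001], np.float64(-0.366)]
[[-0.01, 0.058, 0.001], np.float64(-0.366)]
[[-0.011, 0.058, 0.001], np.float64(-0.366)]
[[-0.013, 0.058, 0.001], np.float64(-0.366)]
[[-0.015, 0.057, 0.001], np.float64(-0.366)]
```

```bash
python3 -m inch '[[[0,0.06,0],-0.4,1],[[-0.01,0.06,0],-0.4,1],[[-0.01,0.06,0],-0.4,1],[[-0.01,0.06,0],-0.4,1],[[-0.01,0.06,0],-0.4,1],[[-0.01,0.06,0],-0.3,1],[[-0.01,0.05,0],0,1],[[0,0,0],0,1],[[0,0,0],0,1],[[0,0,0],0,1]]'; python3 plan.py 494.2 160 48.4 91.7 1;  python3 - <<'E'
from h import *
np.set_printoptions(precision=1,suppress=True)
P={n:eyes.read_camera(n) for n in("side",)}
for k,z in(("fork_end",59),("tongue_end",59),("stop_bar",46),("guide_mouth",44.5)):
    for n in P:
        L=eyes.spot_point(k,P[n])
        if L: print(k,n,round(L[0]["score"],2),atz(P[n],L[0]["centre"],z))
p=P["side"];save(p,"i")
im=cv2.imread("pics/i.png")[265:395,300:420];cv2.imwrite("pics/i.png",cv2.resize(im,None,fx=4.5,fy=4.5,interpolation=cv2.INTER_CUBIC))
E
```

```text
t: 24.0
eef_pos: [494.2, 160.5, 48.4]
tcp_rot: [-3.141, -0.0, 1.574]
ft_force: [0.3, -0.0, -2.7]
opening: 0.358
grip_force: 30.0
t 24.0 pose [494.2 160.5  48.4] rpy [-3.1415e+00 -1.0000e-04  1.5745e+00] yawdeg 90.21 q1,q6 [0.187 0.183] F [ 0.3 -0.  -2.7] op 34.0 turn deg -1.49
[[-0.008, -0.001, 0.001], np.float64(-0.298)]
tongue_end side 0.55 [497.1 266.5  59. ]
stop_bar side 0.9 [493.1 192.   46. ]
guide_mouth side 0.84 [489.  283.9  44.5]
```

View pics/i.png

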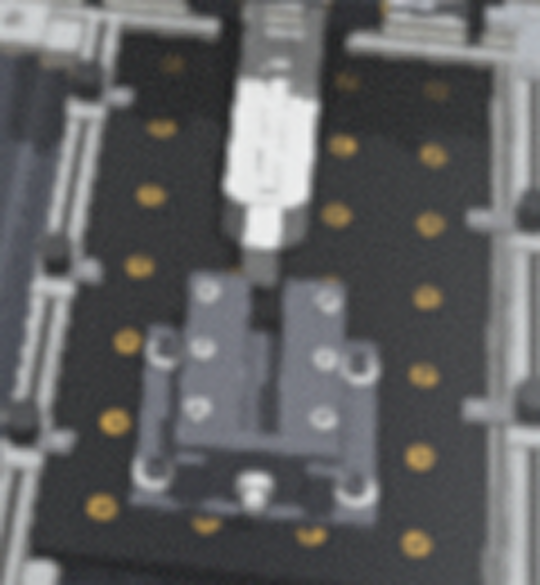

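The nose at (262,260) nearly lines up with the slot gap at (266,310). I'll turn 1.5° and enter.

```bash
python3 -m inch '[[[0,0,0],-0.3,1],[[0,0,0],0,1],[[0.1,0,0],0,1],[[0.1,0,0],0,1],[[0.1,0,0],0,1],[[0.1,0,0],0,1],[[0.1,0,0],0,1],[[0.1,0,0],0,1],[[0.05,0,0],0,1],[[0,0,0],0,1]]'; python3 plan.py 491.3 255 48.4 91.7 1
```

```text
t: 25.5
eef_pos: [493.1, 199.6, 48.4]
tcp_rot: [-3.142, -0.0, 1.601]
ft_force: [-1.2, 0.3, -3.0]
opening: 0.357
grip_force: 30.0
t 25.5 pose [493.1 199.6  48.4] rpy [-3.1416 -0.      1.601 ] yawdeg 91.73 q1,q6 [0.26 0.23] F [-1.2  0.3 -3. ] op 34.0 turn deg 0.03
[[0.924, -0.003, 0.0], np.float64(0.006)]
```

```bash
python3 -m inch '[[[0.1,0,0],0,1],[[0.1,0,0],0,1],[[0.1,0,0],0,1],[[0.1,0,0],0,1],[[0.1,0,0],0,1],[[0.1,0,0],0,1],[[0.1,0,0],0,1],[[0,0,0],0,1],[[0,0,0],0,1],[[0,0,0],0,1]]'; python3 plan.py 491.3 255 48.4 91.7 1
```

```text
t: 26.75
eef_pos: [491.9, 241.2, 48.4]
tcp_rot: [-3.142, -0.0, 1.601]
ft_force: [0.3, -0.3, -2.7]
opening: 0.356
grip_force: 30.0
t 26.75 pose [491.9 241.2  48.4] rpy [-3.1416 -0.      1.6005] yawdeg 91.7 q1,q6 [0.335 0.306] F [ 0.3 -0.3 -2.7] op 33.8 turn deg 0.0
[[0.23, -0.004, 0.0], np.float64(0.0)]
```

Sliding freely. On towards the back wall in small steps, lowering 1 mm.

```bash
python3 -m inch '[[[0.05,0,0.01],0,1],[[0.05,0,0.01],0,1],[[0.05,0,0],0,1],[[0.03,0,0],0,1],[[0.03,0,0],0,1],[[0.03,0,0],0,1],[[0.03,0,0],0,1],[[0,0,0],0,1],[[0,0,0],0,1],[[0,0,0],0,1]]'; python3 plan.py 491.3 255 48.4 91.7 1
```

```text
t: 28.0
eef_pos: [491.4, 257.2, 47.2]
tcp_rot: [-3.141, 0.0, 1.601]
ft_force: [0.4, -5.5, -1.8]
opening: 0.356
grip_force: 30.0
t 28.0 pose [491.4 257.2  47.2] rpy [-3.1414e+00  4.0000e-04  1.6007e+00] yawdeg 91.71 q1,q6 [0.363 0.334] F [ 0.4 -5.5 -1.8] op 33.8 turn deg 0.01
[[-0.037, -0.003, -0.02], np.float64(0.002)]
```

```bash
python3 -m inch '[[[0.02,0,0],0,1],[[0.02,0,0],0,1],[[0,0,0],0,1],[[0,0,0],0,1],[[0,0,0],0,1],[[0,0,0],0,1],[[0,0,0],0,1],[[0,0,0],0,1],[[0,0,0],0,1],[[0,0,0],0,1]]'; python3 - <<'E'
from h import *
np.set_printoptions(precision=1,suppress=True)
s=env.state();print(s["eef_pos"],s["ft_force"])
P={n:eyes.read_camera(n) for n in("side",)}
p=P["side"];save(p,"k")
for k,z in(("fork_end",57.5),("stop_bar",44.5)):
    L=eyes.spot_point(k,p)
    if L: print(k,round(L[0]["score"],2),atz(p,L[0]["centre"],z))
im=cv2.imread("pics/k.png")[265:395,300:420];cv2.imwrite("pics/k.png",cv2.resize(im,None,fx=4.5,fy=4.5,interpolation=cv2.INTER_CUBIC))
E
```

```text
t: 29.25
eef_pos: [491.2, 257.5, 47.2]
tcp_rot: [-3.14, 0.003, 1.601]
ft_force: [2.3, -23.7, 1.6]
opening: 0.355
grip_force: 30.0
[491.2 257.5  47.2] [  2.3 -23.7   1.6]
fork_end 0.93 [491.4 225.4  57.5]
stop_bar 0.59 [492.  283.2  44.5]
```

View pics/k.png

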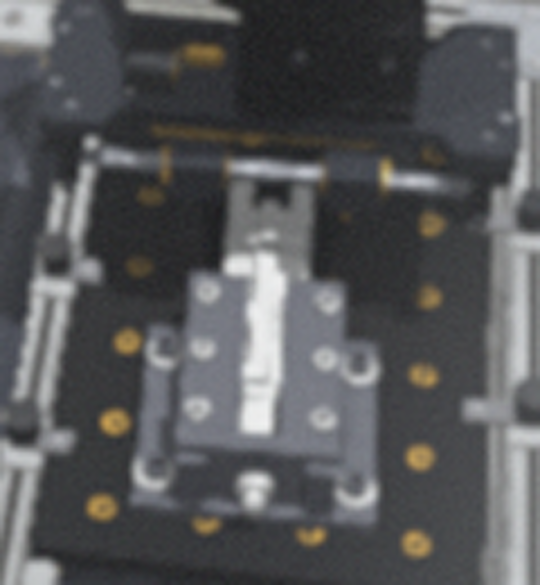

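The bar meets a firm stop (24 N) with the nose at the back of the gap (256,432) and the fork outside. Release and rise.

```bash
python3 -m inch '[[[-0.01,0,0.01],0,1],[[0,0,0],0,1],[[0,0,0],0,0],[[0,0,0],0,-0.5],[[0,0,0],0,-0.8],[[0,0,0],0,-0.8],[[0,0,-0.1],0,-0.8],[[0,0,-0.5],0,-0.8],[[0,0,-0.7],0,-0.8],[[0,0,-0.7],0,-0.8]]'; python3 -m inch '[[[-0.7,0,-0.3],0,-0.8],[[-0.9,0,0],0,-0.8],[[-0.9,0,0],0,-0.8],[[-0.9,0,0],0,-0.8],[[-0.7,0,0],0,-0.8],[[0,0,0],0,-0.8],[[0,0,0],0,-0.8],[[0,0,0],0,-0.8],[[0,0,0],0,-0.8],[[0,0,0],0,-0.8]]'; python3 - <<'E'
from h import *
np.set_printoptions(precision=1,suppress=True)
s=env.state();print(s["t"],s["eef_pos"],s["ft_force"])
P={n:eyes.read_camera(n) for n in("top","side")}
for n in P:
    p=P[n]
    for k,z in(("fork_end",57.5),("tongue_end",57.5),("stop_bar",44.5),("guide_mouth",44.5),("guide_back",44.5)):
        L=eyes.spot_point(k,p)
        if L: print(n,k,round(L[0]["score"],2),atz(p,L[0]["centre"],z))
f=lambda i:cv2.resize(i[:,:,::-1],(390,390),interpolation=cv2.INTER_CUBIC)
cv2.imwrite("pics/l.png",cv2.hconcat([f(P["top"]["pixels"][170:330,160:320]),f(P["side"]["pixels"][250:410,250:410])]))
E
```

```text
t: 30.65
eef_pos: [491.2, 259.4, 168.2]
tcp_rot: [-3.142, -0.0, 1.601]
ft_force: [0.4, -0.5, -0.6]
opening: 0.894
grip_force: 0.0
t: 31.9
eef_pos: [498.8, 14.1, 184.6]
tcp_rot: [3.142, -0.0, 1.602]
ft_force: [-0.3, -0.7, -0.8]
opening: 0.9
grip_force: 0.0
31.9 [498.8  14.1 184.6] [-0.3 -0.7 -0.8]
top fork_end 0.77 [494.5 215.6  57.5]
top tongue_end 0.91 [492.7 358.1  57.5]
top stop_bar 0.81 [484.1 284.4  44.5]
top guide_mouth 0.94 [486.  277.3  44.5]
top guide_back 0.64 [481.3 361.2  44.5]
side fork_end 0.88 [485.3 218.   57.5]
side tongue_end 0.71 [484.2 359.7  57.5]
side stop_bar 0.93 [482.6 286.9  44.5]
side guide_mouth 0.68 [489.1 285.3  44.5]
side guide_back 0.83 [485.7 362.8  44.5]
```

View pics/l.png

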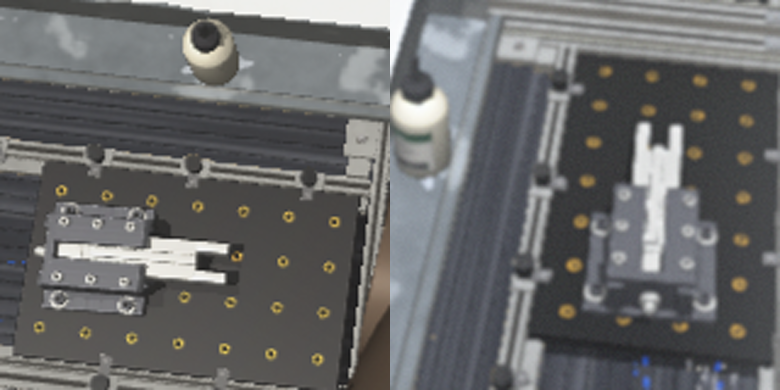

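The bar is home, fork out at (235,265) in the top crop, with its nose at the gap's end (57,250), and the flux bottle is still standing.

```bash
python3 -c "
from cell import env
print(env.job_done())"
```

```text
the job is handed in; nothing more can be done
None
```

The stop bar is turned end for end and pushed against a firm stop at the back of the guide, rib up and fork sticking out, and the arm is clear. The job was handed in at about 32 s, with no verdict returned; the flux bottle stands in the last pictures, and I did not recheck the IPA bottle, which the arm never went near.

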